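# Find and mark the balance point of a pendulum bar

## Robot

A 7-joint arm with a two-finger parallel gripper is mounted at the origin on the work surface. World frame = base frame: x ahead of the robot, y to its left, z up, the work surface at z = 0. Lengths are in m, angles in rad, forces in N, time in s.
With the tool pointing down it reaches from about 0.4 to 0.9 m from the base axis. Payload 5.5 kg.
Tool frame: the origin (TCP) lies between the finger pads; the fingertips stand 22 mm ahead of it and the grasp point (between the pads) lies 3 mm ahead of it; x points along the fingers, y is the direction in which the jaws open and shut, and the axes are right-handed (so a half turn about x gives the same grasp; the last joint's range is limited). The gripper opens to 85 mm and grips with 20 to 120 N. Pads are 22 mm wide; open, the fingers measure 114 mm over their backs; the gripper's body (76 mm by 85 mm) begins 54 mm behind the grasp point. The pads swing forward as they close: fully open they stand 13 mm farther back than shut.
Start: joints at [1.467, 0.501, -0.427, 1.55, 0.221, 1.138, -0.21], TCP at [0.233, -0.607, 0.253] pointing down, gripper open.
Joint ranges: [-2.88, 2.88], [-0.31, 2.03], [-1.54, 1.56], [0.2, 2.42], [-1.41, 4.55], [0.19, 2.02], [-2.57, 2.57]. Speed limits (rad/s): [2.57, 2.57, 3.14, 3.14, 3.14, 3.14, 3.14].

## Interface

Orientations are given as a unit quaternion [w, x, y, z].
In Python, from cell import get_obs, eyes, hand_in gives the robot as it stands. The module is installed in compiled form; this text tells all that it offers.
- The arm moves only by the shell command python3 -m creep 'ROWS' [FORCE]. ROWS is JSON, one flat list of numbers, 5 for each row, row after row: the shift along the tool's x, y, z in cm, then the turn about the tool's x in rad, then the gripper's target within -1 to 1 (shut at 1, half-way at 0, fully open at -1). A call has 1 to 8 rows; each row is the pose to reach, as a shift and turn from the pose commanded when the call began, along the tool's axes at that moment; what a row does not reach only later rows make up. A row lasts 1/8 s, in which the tool goes at most 62.5 mm and 10.7 degrees, less where a joint would pass 70% of its speed; a pose out of reach is approached as far as the arm can. A call with a gripper value outside its range is refused whole. The fingers move at their own pace and stop on an object; FORCE is the grip in N (left out, the last holds). Time passes only in rows, so rows that repeat a pose let the fingers close. It gives the time, the measured TCP pose, the force and the opening at its end, in the units of the state.
- get_obs(): the state, without advancing time (a new reading comes with each control period).
- eyes.capture(name): name is "scene" or "top"; returns a dict with "image" (480x640x3 uint8, red, green, blue), "depth" (480x640 float32, m along the optical axis (not along the pixel's ray), 0 where there is no reading), "camera_matrix" (3x3 intrinsics, pixels), "T" (4x4, takes a point from camera to world coordinates). Camera axes: x right, y down, z forward; pixel columns grow to the right and rows downward; lengths in m; the calibration is good to about 2 mm. A picture is of the moment at which its call begins.
- hand_in(): hands the job in, once; it reports no verdict.
The state is a dict: "t": time; "qpos": joint angles; "joint_vel": joint speeds; "effort": joint torques, N m; "tool_pos": TCP position; "eef_rot": TCP orientation; "force": force on the tool from outside, world axes, zero at the start; "wrist_torque": the same for the moment, N m; "gripper_width": finger opening in m.
Only numpy, scipy, OpenCV 4.12 (cv2) and the standard library are available. Lean on these libraries where they do the work, as an engineer would, in place of code of your own. Each camera call takes 0.05 s, during which the arm holds its last target. There are 200 camera calls.

## Task

Lift the pendulum bar out of its cradle, lay it gently and level across the forked rest and the knife edge, bob end towards the rubber stop, and let go; then slide it on a few millimetres at a time until it just tips by itself onto the stop, and no farther. Mark this balance point: take the brass rider from the sloping rack and set it squarely astride the bar right above the knife edge, and leave it standing so. Leave the red rider and the vessels where they are.

Things in the scene. Friction and masses are not known exactly. Their poses are not given: they have to be found in the camera images.
- bar_center (a point): Centre of the pendulum bar: a loose flat aluminium bar 440 mm long (own x), 30 mm wide (own y), 10 mm thick (own z up), 0.37 kg, with small dark holes along it. It starts lying level in the cradle. A brass bob is clamped on top, in its half towards own +x.
- bob_center (a point): Centre of the brass bob, 36 mm long along the bar, 44 mm wide, clamped tight over the bar's top and sides (not its underside), reaching 22 mm above the bar's top. It lies 100 to 160 mm from the bar's centre along bar +x, 13 mm above it. Its mass is unknown, 0.175 to 0.35 kg: bar and bob balance at 0.32 to 0.49 of the way from bar centre to bob.
- cradle: Fixed wooden cradle, origin on the bench under its centre, own x along the stored bar. Base 300 x 70 x 10 mm; two uprights 125 mm either side of the centre, 18 mm long in x, each with a 36 mm wide notch; the bar's underside rests 45 mm above the bench, the notches' horns reach 55 mm.
- edge (a point): Middle of the top line of the steel knife edge, 70 mm above the bench. Own x: level, the way the bar is slid, from the forked rest to the rubber stop; own y: along the edge, 60 mm long, rounded to 2.5 mm radius. The wedge is 44 mm long in x at its foot. The fixed stand's base plate is 12 mm thick, 90 mm wide, from x = -210 to +150 mm.
- rest_top (a point): Middle of the floor of the forked rest, 140 mm before the knife edge (at its -x), just as high (70 mm above the bench), same axes. The fork is 16 mm long in x; its prongs leave 38 mm for the bar, flare at the top and reach 32 mm above the floor.
- knife_edge: The fixed steel wedge that carries the knife edge; origin 12 mm above the bench, right under the edge.
- rest: The fixed forked rest; origin 12 mm above the bench, under the fork. A bar that lies level presses on it.
- stop: Fixed post with a rubber cap, origin 12 mm above the bench, 110 mm past the knife edge (at its +x). Its top is 62 mm above the bench, 8 mm lower than the edge, so a tipped bar leans on it 4 degrees nose down; a bar slid too far past its balance point presses harder on it.
- rider_center (a point): Centre of the brass rider, a loose saddle: plate 30 mm (own x, along bar or rail) x 42 mm (y) x 5 mm; two legs below, 34 mm apart inside; on top a grip tab 24 (x) x 12 (y) x 26 mm. Own z points up through the tab; from here tab top +19.5, plate top -6.5, plate underside (lies on the bar) -11.5, leg ends -19.5 mm. Starts astride a rack rail, tilted 30 degrees.
- spare_center (a point): Centre of the red plastic spare rider, same shape, astride the other rail of the rack, 90 mm from the brass one. Bystander, to be left there.
- rack: Fixed white sloping rack 110 x 180 mm, origin on the bench under its centre. Its face rises at 30 degrees towards own +x, 25 to 85 mm above the bench, with two 30 mm wide grey rails up the slope at y = -45 and +45 mm. A low lip stops each rider sliding down: take it with the tool square to the slope and lift it 15 mm square off to clear rail and lip.
- beaker: Glass beaker, 72 mm across, 95 mm high, origin under its centre. Bystander.
- reagent: Amber reagent bottle, 60 mm across, 130 mm high, origin under its centre. Bystander.
- mortar: White ceramic mortar bowl, 100 mm across, 55 mm high, origin under its centre. Bystander.
There are look-alikes about, which are no part of the job. What is meant by the part that bears rider_center is not blue, and is the smaller of those in its own colour.

How it is judged:
On the way, in this order (a step that is already met when the one before it is completed fails the run):
1. the bar lies level and let go on the knife edge and the forked rest (contact force between bar and rest above 0.3 N and contact force between bar and knife_edge above 0.3 N and angle between bar_center's own z axis and vertical below 0.02 rad and contact force between bar and the fingers below 0.05 N), for 0.2 s.
2. the bar, slid on and let go, has tipped off the rest onto the stop (contact force between bar and rest below 0.02 N and contact force between bar and knife_edge above 0.3 N and contact force between bar and stop above 0.005 N and angle between bar_center's own z axis and vertical above 0.045 rad and contact force between bar and the fingers below 0.05 N), for 0.2 s.
3. the brass rider is lifted off the rack (contact force between rider and rack below 0.02 N and contact force between rider and the fingers above 0.5 N and distance of rider_center from where it was at the start of the episode above 0.03 m), for 0.1 s.
At the end, for the whole second after the job is handed in: Bar on the knife edge, bob on the stop's side, clear of the forked rest and leaning on the stop with under 0.5 N (some 8 mm past balance at most); brass rider flat astride the bar (0.06 rad; straight within 0.2 rad), its centre within 7 mm of the knife edge; at rest (contact force between bar and rest below 0.02 N and contact force between bar and knife_edge above 0.3 N and contact force between bar and stop between 0.005 and 0.5 N and x of rider_center in the frame of edge between -0.007 and 0.007 m and z of rider_center in the frame of bar_center between 0.0145 and 0.0185 m and y of rider_center in the frame of bar_center between -0.004 and 0.004 m and angle between the x axis of rider_center and the x axis of bar_center, either way round below 0.2 rad and angle between the z axis of rider_center and the z axis of bar_center, either way round below 0.06 rad and linear speed of each of bar, rider below 0.01 m/s and x of bob_center in the frame of edge above 0 m); the robot touches nothing.
It fails at once if the red rider is moved by more than 15 mm (distance of spare_center from where it was at the start of the episode above 0.015 m).
It fails at once if beaker, bottle or mortar is moved by more than 20 mm (distance of any of beaker, reagent, mortar from where it was at the start of the episode above 0.02 m).
It fails at once if the bar is let fall instead of being laid down (contact force between bar and the fingers below 0.01 N and linear speed of bar above 0.4 m/s).
It also fails if it takes over 72 s, if anything falls off the work surface, if the arm or the gripper's body presses on something with over 40 N, if the wrist force passes 120 N, or if a joint passes its speed limit or range.

## Working session

There is one attempt and no reset: what is moved stays moved. The work goes in short steps, Python scripts to look and compute and a shell command to move; the robot and the scene stay as the last step left them, time stands still between calls to the robot, and variables do not carry over. Pictures are saved under pics/ and viewed, about 8 in all and at most 12, crops included, and the job is handed in when it is done.

```bash
mkdir -p pics; cat > h.py <<'E'
import numpy as np, cv2
from cell import get_obs, eyes, hand_in
def cap(name, tag):
    c=eyes.capture(name); np.savez(f'pics/{tag}.npz',**c); cv2.imwrite(f'pics/{tag}.png',c['image'][:,:,::-1]); return c
def load(tag): return dict(np.load(f'pics/{tag}.npz'))
def px(c,u,v,z=None):
    K=c['camera_matrix'];T=c['T'];r=np.array([(u-K[0,2])/K[0,0],(v-K[1,2])/K[1,1],1.])
    if z is None:
        d=np.median(c['depth'][int(v)-1:int(v)+2,int(u)-1:int(u)+2]); return T[:3,:3]@(r*d)+T[:3,3]
    w=T[:3,:3]@r; return T[:3,3]+w*(z-T[2,3])/w[2]
def crop(c,u0,v0,u1,v1,s,tag): cv2.imwrite(f'pics/{tag}.png',cv2.resize(c['image'][v0:v1,u0:u1,::-1],None,fx=s,fy=s,interpolation=cv2.INTER_CUBIC))
def tool(R=None):
    from scipy.spatial.transform import Rotation as Ro
    o=get_obs();q=o['eef_rot'];return np.array(o['tool_pos']),Ro.from_quat([q[1],q[2],q[3],q[0]]).as_matrix()
E
python3 - <<'E'
from h import *
np.set_printoptions(precision=4,suppress=True)
a=cap('scene','s0');b=cap('top','t0')
print(get_obs());print(tool()[1])
for c in(a,b):print(c['T'],c['camera_matrix'])
E
```

```text
{'t': 0.1, 'qpos': array([ 1.4672,  0.5017, -0.4268,  1.5514,  0.2208,  1.1383, -0.2103]), 'joint_vel': array([-0.0004, -0.0031, -0.0012, -0.0025, -0.0011,  0.0007, -0.0002]), 'effort': array([ -0.0108, -57.0818,  -5.8384, -28.1749,   0.0106,   0.0056,
         0.    ]), 'tool_pos': array([ 0.2329, -0.6062,  0.2524]), 'eef_rot': array([-0.1284, -0.6952, -0.1296,  0.6953]), 'force': array([ 0.0304, -0.8978,  0.1004]), 'wrist_torque': array([-0.0107,  0.02  ,  0.0471]), 'gripper_width': 0.08533163374935092}
[[-0.0006  0.3587 -0.9335]
 [ 0.0017 -0.9335 -0.3587]
 [-1.     -0.0018 -0.0001]]
[[ 0.7079  0.4313 -0.5594  1.1185]
 [ 0.7061 -0.4527  0.5445 -0.5803]
 [-0.0184 -0.7804 -0.625   0.7328]
 [ 0.      0.      0.      1.    ]] [[472.6401   0.     313.1828]
 [  0.     472.6401 236.3298]
 [  0.       0.       1.    ]]
[[ 0.0275 -0.9909  0.1318  0.4017]
 [-0.9996 -0.0271  0.0049 -0.0277]
 [-0.0013 -0.1319 -0.9913  1.0152]
 [ 0.      0.      0.      1.    ]] [[433.9141   0.     315.3931]
 [  0.     433.9141 242.5512]
 [  0.       0.       1.    ]]
```

View pics/t0.png

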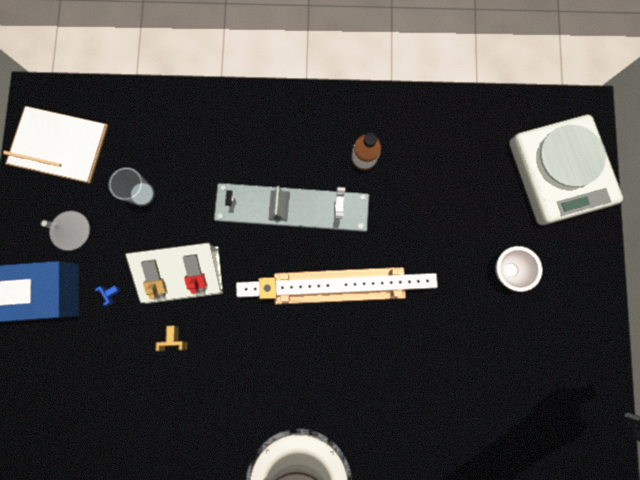

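View pics/s0.png

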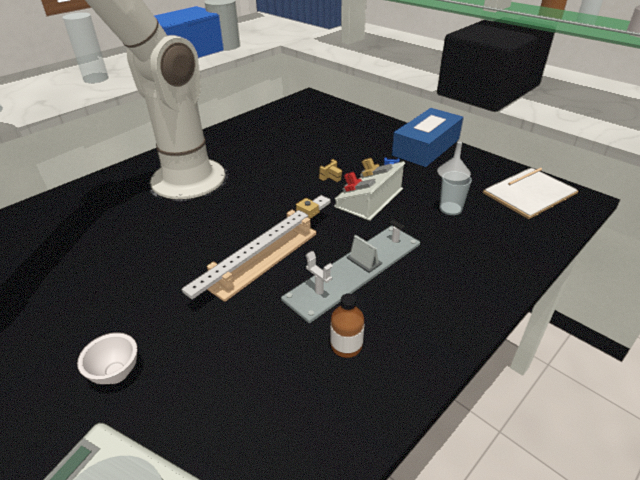

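The top picture shows the stand with the stop at (230,198), the wedge at (278,205) and the fork at (340,205). The cradle and bar run from (237,289) to (437,281), with the bob at (267,288). Rider look-alikes are brass on the rack (154,287), red on the rack (195,282), a blue one on the bench (107,294) and a bigger brass one on the bench (171,340). I choose (154,287), the brass one on the rail, and check it with one close crop.

```bash
python3 - <<'E'
from h import *
np.set_printoptions(precision=4,suppress=True)
c=load('t0'); crop(c,95,170,375,360,2.85,'c0')
s=load('s0'); crop(s,260,140,460,300,4,'c1')
# clouds
def cloud(c):
    K=c['camera_matrix'];T=c['T'];v,u=np.mgrid[:480,:640];d=c['depth']
    P=np.stack([(u-K[0,2])/K[0,0]*d,(v-K[1,2])/K[1,1]*d,d],-1)@T[:3,:3].T+T[:3,3];P[d==0]=np.nan;return P
P=cloud(c);I=c['image'].astype(int)
def pick(u0,v0,u1,v1,f):
    m=np.zeros((480,640),bool);m[v0:v1,u0:u1]=1;m&=f;return m
r,g,b=I[...,0],I[...,1],I[...,2]
m=pick(230,262,445,310,(abs(r-b)<25)&(r>150)&(P[...,2]>.04))
v,u=np.nonzero(m);q=np.array([px(c,a,e,.055) for a,e in zip(u,v)])
rc=cv2.minAreaRect((q[:,:2]*1000).astype(np.float32));print('bar',rc,cv2.boxPoints(rc),np.nanmedian(P[m][:,2]))
m=pick(255,270,280,305,(r-b>60)&(P[...,2]>.065));print('bob',m.sum(),np.nanmedian(P[m],0),np.nanmean(P[m],0),P[m].min(0),P[m].max(0))
m=pick(205,180,375,235,(P[...,2]>.005)&(P[...,2]<.02)&(r>60));v,u=np.nonzero(m);q=np.array([px(c,a,e,.012) for a,e in zip(u,v)])
rc=cv2.minAreaRect((q[:,:2]*1000).astype(np.float32));print('plate',rc,cv2.boxPoints(rc))
m=pick(265,180,295,235,(P[...,2]>.063));print('edge',m.sum(),np.nanmean(P[m],0),P[m].min(0),P[m].max(0))
m=pick(325,180,355,235,(P[...,2]>.06));print('fork',m.sum(),np.nanmean(P[m],0),P[m].min(0),P[m].max(0))
m=pick(218,180,245,235,(P[...,2]>.05));print('stop',m.sum(),np.nanmean(P[m],0))
m=pick(115,235,235,305,(r-b<40)&(r>140)&(P[...,2]>.01));X=P[m];A=np.c_[X[:,:2],np.ones(len(X))];k=np.linalg.lstsq(A,X[:,2],rcond=None)[0];print('rack plane',k,np.abs(A@k-X[:,2]).mean(), np.degrees(np.arctan(np.hypot(*k[:2]))),np.degrees(np.arctan2(k[1],k[0])))
E
```

```text
bar ((437.0950012207031, -72.22244262695312), (30.183589935302734, 439.59844970703125), 4.218003749847412) [[ 405.8775  145.8714]
 [ 438.2107 -292.5363]
 [ 468.3125 -290.3163]
 [ 435.9793  148.0915]] 0.05538097748812998
bob 303 [0.427  0.078  0.0712] [0.4262 0.0784 0.0714] [0.4032 0.0591 0.0668] [0.4471 0.0972 0.0803]
plate ((618.5853271484375, 35.95268249511719), (358.89013671875, 90.65692138671875), 87.46550750732422) [[ 565.366  -141.3124]
 [ 655.9343 -145.3213]
 [ 671.8046  213.2177]
 [ 581.2364  217.2267]]
edge 105 [0.6199 0.0657 0.0681] [0.5887 0.0611 0.0635] [0.6532 0.0715 0.074 ]
fork 230 [ 0.6156 -0.0735  0.0818] [ 0.5837 -0.0825  0.0618] [ 0.6466 -0.0646  0.1064]
stop 114 [0.6253 0.1752 0.061 ]
rack plane [ 0.5627  0.0921 -0.2221] 0.0025199164997387518 29.690483828052155 9.298415737783346
```

View pics/c0.png

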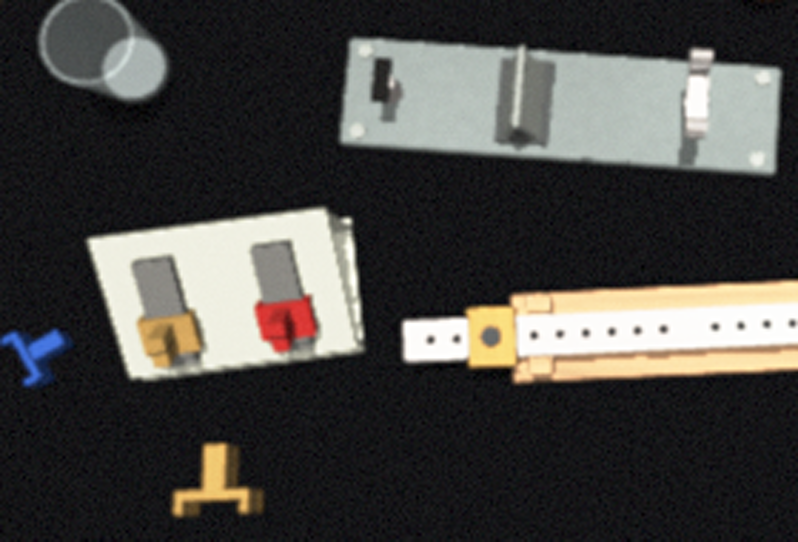

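View pics/c1.png

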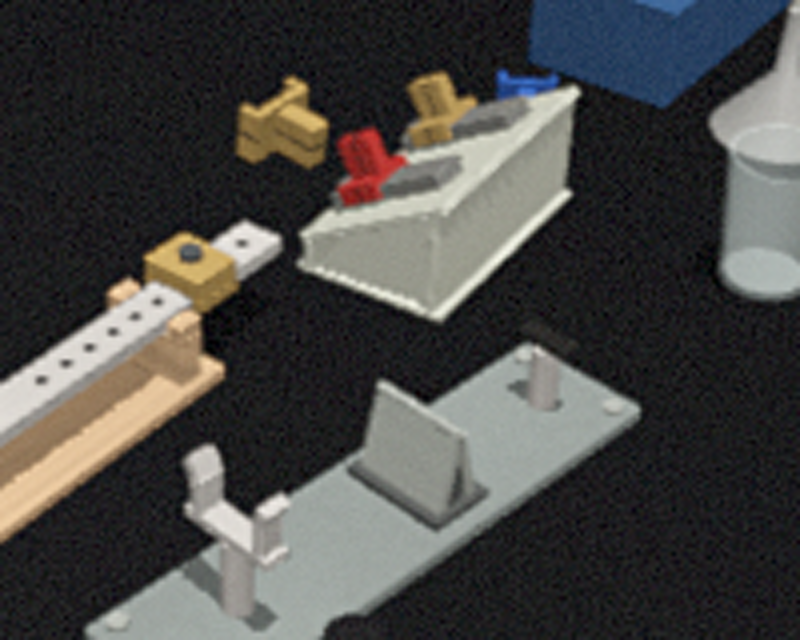

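Choice confirmed: the brass saddle on the left rail at crop (168,340), with the red one next to it and a bigger brass look-alike lying on the bench. The wedge, fork and plate measurements agree to within a millimetre. Next I work out the first reach, to the bar at bar x = +60 mm.

```bash
cat >> h.py <<'E'
from scipy.spatial.transform import Rotation as Ro
BD=np.array([-0.0736,0.9973]); BC=np.array([.4371,-.0722])
SD=np.array([0.0442,0.9990]); ED=np.array([.6199,.0658])
def go(x,y,z,yaw):  # yaw: world angle (deg) of tool y axis
    p,R=tool(); d=R.T@(np.array([x,y,z])-p)*100
    a=np.degrees(np.arctan2(R[1,1],R[0,1])); t=-((yaw-a+90)%180-90)
    print('shift cm',d.round(2),'turn',np.radians(t).round(3),'dist',np.linalg.norm(d).round(2),'yaw now',a.round(2))
E
python3 - <<'E'
from h import *
go(*(BC+.06*BD),.12,4.2)
E
```

```text
shift cm [ 13.32 -48.24 -39.95] turn -1.277 dist 64.04 yaw now -68.98
```

```bash
python3 -m creep '[1,-4,-3.3,-0.1,-1, 2,-10,-8.3,-0.28,-1, 4,-15,-12.4,-0.46,-1, 5,-20,-16.6,-0.64,-1, 6,-25,-20.7,-0.82,-1, 7,-30,-24.8,-1.0,-1, 8,-35,-29,-1.15,-1, 9,-40,-33.1,-1.277,-1]' 80; python3 - <<'E'
from h import *
go(*(BC+.06*BD),.12,4.2); print(get_obs()['qpos'])
E
```

```text
t: 1.1
tool_pos: [0.3873, -0.1477, 0.1688]
eef_rot: [0.519, 0.48, 0.519, -0.48]
force: [2.1, 0.0, -0.1]
gripper_width: 0.0849
shift cm [  4.88   5.56 -13.15] turn 0.003 dist 15.09 yaw now 4.39
[ 1.104329    0.2762669  -0.89606413  2.17894249  0.29931429  0.80945022
  0.09426299]
```

```bash
python3 -m creep '[2,2.2,-5.2,0,-1, 4,4.4,-10.4,0,-1, 4.9,5.56,-13.15,0,-1, 4.9,5.56,-13.15,0,-0.5, 4.9,5.56,-13.15,0,-0.3]'; python3 - <<'E'
from h import *
go(*(BC+.06*BD),.05,4.2); print(get_obs()['qpos'],get_obs()['force'])
c=cap('scene','s1');crop(c,200,150,360,300,4,'c2')
E
```

```text
t: 1.72
tool_pos: [0.4325, -0.0147, 0.1198]
eef_rot: [0.518, 0.481, 0.518, -0.482]
force: [0.0, -0.6, 0.2]
gripper_width: 0.0554
shift cm [ 6.98  0.04 -0.23] turn -0.0 dist 6.99 yaw now 4.18
[ 0.69652812  0.41656126 -0.84162773  2.17317518  0.4654207   0.73824605
 -0.38349448] [ 0.02566714 -0.59136892  0.19068525]
```

View pics/c2.png

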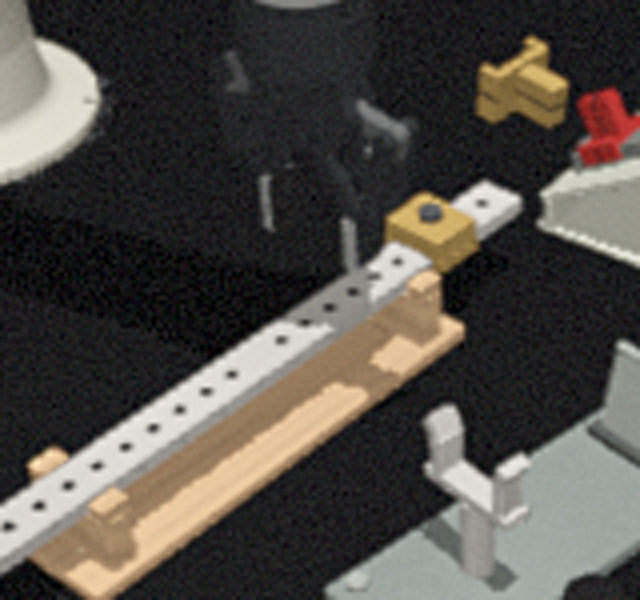

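The fingers at crop (265,200) and (350,240) stand either side of the bar, just short of the bob at (430,225). I go down and grip.

```bash
python3 -m creep '[3,0,-0.1,0,-0.3, 5.5,0,-0.2,0,-0.3, 7,0,-0.2,0,-0.3, 7,0,-0.2,0,0.6, 7,0,-0.2,0,0.6, 7,0,-0.2,0,0.6, 7,0,-0.2,0,0.6, 7,0,-0.2,0,0.6]' 80; python3 - <<'E'
from h import *
o=get_obs();print(o['force'],o['wrist_torque'],o['tool_pos'])
E
```

```text
t: 2.78
tool_pos: [0.4328, -0.0126, 0.0504]
eef_rot: [0.518, 0.481, 0.518, -0.482]
force: [-2.4, -2.0, 6.9]
gripper_width: 0.0287
[-2.3764731  -1.99058757  6.87519236] [-0.46773049  0.55763015 -0.0251182 ] [ 0.4328374  -0.01261195  0.05042733]
```

```bash
python3 -m creep '[-0.5,0,0,0,0.6, -2,0,0,0,0.6, -4,0,0,0,0.6, -6,0,0,0,0.6, -8,0,0,0,0.6, -9.5,0,0,0,0.6, -10,0,0,0,0.6, -10,0,0,0,0.6]'; python3 - <<'E'
from h import *
o=get_obs();print(o['force'],o['wrist_torque'])
c=cap('top','t1');K=c['camera_matrix']
P=np.array([[px(c,u,v) for u in range(200,460)] for v in range(240,310)]);I=c['image'][240:310,200:460].astype(int)
# white bar pixels by height
m=(P[...,2]>.11)&(P[...,2]<.2)&(I.min(-1)>150);X=P[m];print(m.sum())
mu=X.mean(0);k=np.polyfit(X[:,1],X[:,2],1);print('pitch',np.degrees(np.arctan(k[0])),X.min(0),X.max(0))
rc=cv2.minAreaRect((X[:,:2]*1000).astype(np.float32));print(rc)
# grip-to-bar
go(*(ED-.03*SD),.16,-2.53)
E
```

```text
t: 3.78
tool_pos: [0.4327, -0.0123, 0.1501]
eef_rot: [0.518, 0.481, 0.518, -0.481]
force: [-0.3, 0.2, -7.8]
gripper_width: 0.029
[-0.25288041  0.18159564 -7.83194289] [-0.10244144 -0.06553843 -0.05781925]
1829
pitch -0.28925017084454535 [ 0.40727236 -0.29180372  0.14550105] [0.46828871 0.14730645 0.17133357]
((437.5435485839844, -72.02029418945312), (31.654563903808594, 439.6649475097656), 4.048319339752197)
shift cm [-1.04 18.92 -3.45] turn 0.117 dist 19.26 yaw now 4.18
```

Bar held level; weight about 7 N, so a heavy bob and a balance point near bar x ≈ 72 mm. I carry it over the stand with the edge at bar x = 90 mm.

```bash
python3 -m creep '[-0.5,1.5,-0.3,0.01,0.6, -1,4.5,-0.8,0.03,0.6, -1,8,-1.5,0.05,0.6, -1,11.5,-2.1,0.07,0.6, -1,15,-2.7,0.09,0.6, -1,17.5,-3.2,0.11,0.6, -1,18.9,-3.45,0.117,0.6, -1,18.9,-3.45,0.117,0.6]'; python3 - <<'E'
from h import *
c=cap('top','t2')
P=np.array([[px(c,u,v) for u in range(180,450)] for v in range(150,250)]);I=c['image'][150:250,180:450].astype(int)
m=(P[...,2]>.12)&(P[...,2]<.2)&(I.min(-1)>150);X=P[m]
X=X[(abs((X[:,:2]-ED)@[SD[1],-SD[0]])<.025)]
A=np.c_[(X[:,:2]-ED)@SD,(X[:,:2]-ED)@[SD[1],-SD[0]]];print('pitch',np.degrees(np.polyfit(A[:,0],X[:,2],1)[0]),A.min(0),A.max(0))
print(cv2.minAreaRect((A*1000).astype(np.float32)))
go(*(ED-.03*SD),.082,-2.53)
E
```

```text
t: 4.82
tool_pos: [0.6193, 0.0368, 0.1592]
eef_rot: [0.489, 0.511, 0.489, -0.511]
force: [-0.7, -0.7, -6.3]
gripper_width: 0.0284
pitch -0.19126328672009216 [-0.30811696 -0.01491339] [0.13332134 0.01717797]
((-87.39756774902344, 1.1273517608642578), (32.01810836791992, 441.446533203125), 89.98119354248047)
shift cm [7.72 0.05 0.04] turn 0.001 dist 7.72 yaw now -2.49
```

```bash
python3 -m creep '[0.8,0,0,0,0.6, 2.5,0,0,0,0.6, 4.5,0,0,0,0.6, 6.3,0,0,0,0.6, 7.3,0,0,0,0.6, 7.7,0,0,0,0.6, 7.9,0,0,0,0.6, 7.9,0,0,0,0.6]'; python3 -m creep '[0.1,0,0,0,0.6, 0.2,0,0,0,0.6, 0.3,0,0,0,0.6, 0.4,0,0,0,0.6, 0.4,0,0,0,0.6]'
```

```text
t: 5.88
tool_pos: [0.6192, 0.0362, 0.0815]
eef_rot: [0.489, 0.511, 0.489, -0.511]
force: [0.4, -0.3, -6.6]
gripper_width: 0.0285
t: 6.5
tool_pos: [0.6187, 0.0361, 0.0769]
eef_rot: [-0.489, -0.511, -0.489, 0.511]
force: [-0.4, -0.1, -6.4]
gripper_width: 0.0288
```

```bash
python3 -m creep '[0.07,0,0,0,0.6, 0.14,0,0,0,0.6, 0.14,0,0,0,0.6]';  python3 -m creep '[0.05,0,0,0,0.6, 0.1,0,0,0,0.6, 0.1,0,0,0,0.6]'
```

```text
t: 6.88
tool_pos: [0.6188, 0.0361, 0.0756]
eef_rot: [0.489, 0.511, 0.489, -0.511]
force: [0.2, 0.2, -5.6]
gripper_width: 0.0288
t: 7.25
tool_pos: [0.6189, 0.0361, 0.0754]
eef_rot: [-0.489, -0.511, -0.489, 0.511]
force: [-4.8, -1.8, 5.5]
gripper_width: 0.0284
```

```bash
python3 -m creep '[-0.06,0,0,0,0.6, -0.06,0,0,0,0.6, -0.06,0,0,0,0.25, -0.06,0,0,0,0.1, -0.06,0,0,0,-0.1, -0.06,0,0,0,-0.3, -0.06,0,0,0,-0.3, -0.06,0,0,0,-0.3]' 20; python3 - <<'E'
from h import *
cat=cap('top','t3')
c=cap('scene','s3');crop(c,200,150,440,330,3.3,'c3')
E
```

```text
t: 8.25
tool_pos: [0.6188, 0.0361, 0.0752]
eef_rot: [0.489, 0.511, 0.489, -0.511]
force: [0.4, 0.0, -0.8]
gripper_width: 0.0554
```

View pics/c3.png

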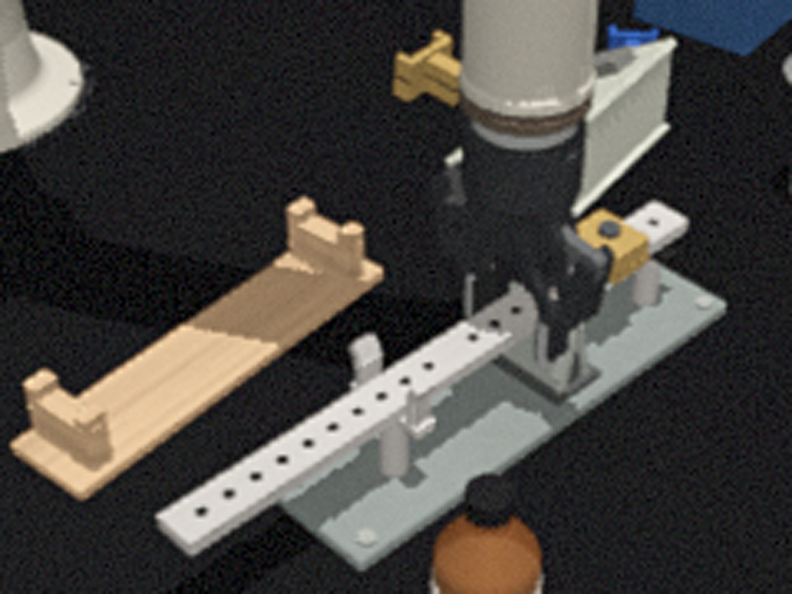

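The bar lies level in the fork and on the edge, and the fingers are clear. Next I push it from its tail end with shut fingers, so letting go is only a retreat.

```bash
python3 -m creep '[-1,0,0,0,-0.3, -4,0,0,0,-0.3, -8,0,0,0,-0.3, -11,0,0,0,-0.3]'; python3 - <<'E'
from h import *
go(*(ED-.345*SD),.19,-2.53)
def bar(c):
    P=np.array([[px(c,u,v) for u in range(180,450)] for v in range(150,250)]);I=c['image'][150:250,180:450].astype(int)
    v,u=np.nonzero((P[...,2]>.06)&(I.min(-1)>150));X=np.array([px(c,a+180,b+150,.08) for a,b in zip(u,v)])
    A=np.c_[(X[:,:2]-ED)@SD,(X[:,:2]-ED)@[SD[1],-SD[0]]];A=A[abs(A[:,1])<.022];print(A.min(0),A.max(0),cv2.minAreaRect((A*1000).astype(np.float32)))
bar(cap('top','t4'))
E
```

```text
t: 8.85
tool_pos: [0.6193, 0.0364, 0.1877]
eef_rot: [0.489, 0.511, 0.489, -0.51]
force: [0.4, 0.7, -0.9]
gripper_width: 0.0553
shift cm [-0.24 -0.09 31.56] turn 0.001 dist 31.56 yaw now -2.5
[-0.30845583 -0.02198688] [0.13079412 0.02198902] ((-88.83050537109375, -0.0002269744873046875), (43.9737548828125, 439.2496643066406), 89.99742889404297)
```

```bash
python3 -m creep '[0,0,3,0,1, 0,0,9,0,1, 0,0,15,0,1, 0,0,21,0,1, 0,0,26,0,1, 0,0,30,0,1, 0,0,31.6,0,1, 0,0,31.6,0,1]' 40; python3 -m creep '[3,0,0,0,1, 7,0,0,0,1, 10,0,0,0,1, 10.6,0,0,0,1, 10.6,0,0,0,1]'; python3 - <<'E'
from h import *
p,R=tool();print((p[:2]-ED)@SD,(p[:2]-ED)@[SD[1],-SD[0]],p[2])
print(np.round(R,3))
E
```

```text
t: 9.9
tool_pos: [0.6047, -0.2799, 0.1852]
eef_rot: [0.488, 0.511, 0.489, -0.511]
force: [0.6, 1.2, -0.5]
gripper_width: -0.0005
t: 10.52
tool_pos: [0.6057, -0.2776, 0.0799]
eef_rot: [0.489, 0.511, 0.49, -0.51]
force: [0.5, -0.6, 0.2]
gripper_width: -0.0
-0.34366489500615216 0.0010182386174455852 0.07987790885135951
[[ 0.001  0.999 -0.042]
 [ 0.001 -0.042 -0.999]
 [-1.     0.001 -0.001]]
```

```bash
cat >> h.py <<'E'
def bar(c,z=.08):
    P=np.array([[px(c,u,v) for u in range(180,450)] for v in range(150,250)]);I=c['image'][150:250,180:450].astype(int)
    v,u=np.nonzero((P[...,2]>.06)&(I.min(-1)>150));X=np.array([px(c,a+180,b+150,z) for a,b in zip(u,v)]);Z=P[v,u,2]
    s=(X[:,:2]-ED)@SD;l=(X[:,:2]-ED)@[SD[1],-SD[0]];k=abs(l)<.022
    s,l,Z=s[k],l[k],Z[k];t=s<-.2
    k2=(s<-.16);print('tail %.4f nose %.4f'%(s.min(),s.max()),'tail height %.4f'%np.median(Z[t]),'pitch deg %.2f'%np.degrees(np.polyfit(s,Z,1)[0]), 'lat tail %.4f mid %.4f'%(np.median(l[t]),np.median(l[(s>-.12)&(s<-.02)])))
def st():
    p,R=tool();print('tcp stand x %.4f lat %.4f z %.4f'%((p[:2]-ED)@SD,(p[:2]-ED)@[SD[1],-SD[0]],p[2]),get_obs()['force'].round(1))
E
python3 -m creep '[0,0,-1,0,1, 0,0,-1.6,0,1, 0,0,-2,0,1, 0,0,-2.2,0,1, 0,0,-2.4,0,1, 0,0,-2.6,0,1, 0,0,-2.8,0,1, 0,0,-3.0,0,1]'; python3 - <<'E'
from h import *
bar(load('t4'));st();bar(cap('top','t5'));st()
E
```

```text
t: 11.52
tool_pos: [0.6059, -0.2514, 0.0791]
eef_rot: [-0.489, -0.511, -0.488, 0.512]
force: [0.0, -4.4, -0.2]
gripper_width: -0.0004
tail -0.3085 nose 0.1308 tail height 0.0807 pitch deg 1.46 lat tail -0.0007 mid -0.0001
tcp stand x -0.3175 lat -0.0000 z 0.0791 [ 0.  -4.4 -0.2]
tail -0.3016 nose 0.1335 tail height 0.0803 pitch deg -0.15 lat tail 0.0026 mid -0.0002
tcp stand x -0.3167 lat 0.0001 z 0.0791 [-0.2 -4.4 -0.6]
```

```bash
python3 -m creep '[0,0,-0.2,0,1, 0,0,-0.4,0,1, 0,0,-0.5,0,1, 0,0,-0.5,0,1, 0,0,-0.5,0,1, 0,0,-0.5,0,1]'; python3 - <<'E'
from h import *
st();bar(cap('top','t6'));
E
python3 -m creep '[0,0,-0.1,0,1, 0,0,-0.2,0,1, 0,0,-0.2,0,1, 0,0,-0.2,0,1]'; python3 - <<'E'
from h import *
st();bar(cap('top','t7'));
E
```

```text
t: 12.32
tool_pos: [0.6064, -0.2443, 0.0792]
eef_rot: [0.489, 0.511, 0.489, -0.511]
force: [-0.5, -2.6, 0.6]
gripper_width: 0.0001
tcp stand x -0.3104 lat 0.0003 z 0.0792 [-0.5 -2.6  0.6]
tail -0.2947 nose 0.1405 tail height 0.0806 pitch deg -0.15 lat tail 0.0027 mid -0.0002
t: 12.88
tool_pos: [0.6065, -0.2428, 0.0792]
eef_rot: [-0.489, -0.511, -0.489, 0.511]
force: [-0.6, -4.4, 0.0]
gripper_width: 0.0002
tcp stand x -0.3088 lat 0.0002 z 0.0792 [-0.6 -4.4  0. ]
tail -0.2946 nose 0.1420 tail height 0.0804 pitch deg -0.13 lat tail 0.0024 mid -0.0002
```

```bash
python3 -m creep '[0,0,-0.2,0,1, 0,0,-0.2,0,1, 0,0,-0.2,0,1, 0,0,0.3,0,1, 0,0,0.6,0,1, 0,0,0.6,0,1]'; python3 - <<'E'
from h import *
st();bar(cap('top','t8'));
E
```

```text
t: 13.68
tool_pos: [0.6062, -0.2484, 0.0791]
eef_rot: [0.489, 0.511, 0.489, -0.511]
force: [0.9, -0.1, 0.1]
gripper_width: -0.0001
tcp stand x -0.3145 lat 0.0002 z 0.0791 [ 0.9 -0.1  0.1]
tail -0.2921 nose 0.1445 tail height 0.0805 pitch deg -0.14 lat tail 0.0025 mid -0.0002
```

```bash
python3 -m creep '[0,0,-0.6,0,1, 0,0,-0.9,0,1, 0,0,-1,0,1, 0,0,-1,0,1, 0,0,-0.4,0,1, 0,0,0,0,1, 0,0,0,0,1]'; python3 - <<'E'
from h import *
st();bar(cap('top','t9'));
E
```

```text
t: 14.6
tool_pos: [0.6061, -0.2488, 0.079]
eef_rot: [0.489, 0.511, 0.489, -0.511]
force: [0.0, -0.1, -0.2]
gripper_width: 0.0001
tcp stand x -0.3149 lat 0.0001 z 0.0790 [ 0.  -0.1 -0.2]
tail -0.2909 nose 0.1452 tail height 0.0806 pitch deg -0.14 lat tail 0.0027 mid -0.0002
```

```bash
python3 -m creep '[0,0,-0.6,0,1, 0,0,-1,0,1, 0,0,-1.2,0,1, 0,0,-1.2,0,1, 0,0,-0.5,0,1, 0,0,0,0,1, 0,0,0,0,1]'; python3 - <<'E'
from h import *
st();bar(cap('top','t10'));
E
```

```text
t: 15.52
tool_pos: [0.6061, -0.2491, 0.079]
eef_rot: [0.489, 0.511, 0.489, -0.511]
force: [-0.4, 0.2, 0.5]
gripper_width: 0.0004
tcp stand x -0.3151 lat 0.0001 z 0.0790 [-0.4  0.2  0.5]
tail -0.2883 nose 0.1474 tail height 0.0805 pitch deg -0.11 lat tail 0.0028 mid -0.0000
```

```bash
python3 -m creep '[0,0,-0.6,0,1, 0,0,-1.2,0,1, 0,0,-1.4,0,1, 0,0,-1.4,0,1, 0,0,-0.6,0,1, 0,0,0,0,1, 0,0,0,0,1, 0,0,0,0,1]'; python3 - <<'E'
from h import *
st();bar(cap('top','t11'));
E
```

```text
t: 16.58
tool_pos: [0.6062, -0.2484, 0.0791]
eef_rot: [0.489, 0.511, 0.489, -0.511]
force: [0.6, 0.1, 0.2]
gripper_width: 0.0001
tcp stand x -0.3145 lat 0.0002 z 0.0791 [0.6 0.1 0.2]
tail -0.2860 nose 0.1496 tail height 0.0804 pitch deg -0.10 lat tail 0.0025 mid -0.0001
```

```bash
python3 -m creep '[0,0,-0.8,0,1, 0,0,-1.4,0,1, 0,0,-1.6,0,1, 0,0,-1.6,0,1, 0,0,-0.8,0,1, 0,0,0,0,1, 0,0,0,0,1, 0,0,0,0,1]'; python3 - <<'E'
from h import *
st();bar(cap('top','t12'));
E
```

```text
t: 17.62
tool_pos: [0.6062, -0.2485, 0.0791]
eef_rot: [0.489, 0.511, 0.489, -0.511]
force: [0.5, 0.6, -0.4]
gripper_width: 0.0
tcp stand x -0.3145 lat 0.0002 z 0.0791 [ 0.5  0.6 -0.4]
tail -0.2875 nose 0.1493 tail height 0.0954 pitch deg -3.77 lat tail 0.0067 mid 0.0012
```

Tipped by itself: pitch −3.8°, tail raised 15 mm, the nose about 2 mm past the last level position. Now I measure the brass rider and rack from the first pictures (unmoved since).

```bash
python3 -m creep '[0,0,1,0,1, -3,0,1,0,1, -8,0,1,0,1, -12,0,1,0,0]'; python3 - <<'E'
from h import *
np.set_printoptions(precision=4,suppress=True)
def cloud(c):
    K=c['camera_matrix'];T=c['T'];v,u=np.mgrid[:480,:640];d=c['depth'].astype(float)
    P=np.stack([(u-K[0,2])/K[0,0]*d,(v-K[1,2])/K[1,1]*d,d],-1)@T[:3,:3].T+T[:3,3];P[d==0]=np.nan;return P,c['image'].astype(int)
P,I=cloud(load('t0'))
w=np.zeros((480,640),bool);w[235:305,120:232]=1
m=w&(I.max(-1)-I.min(-1)<40)&(I.min(-1)>180)&(P[...,2]>.015);X=P[m]
for i in range(6):
    A=np.c_[X[:,:2],np.ones(len(X))];k=np.linalg.lstsq(A,X[:,2],rcond=None)[0];X=X[abs(A@k-X[:,2])<.002]
print('plane',k,len(X),'slope',np.degrees(np.arctan(np.hypot(*k[:2]))))
# edges of the face for yaw: sides along the slope
rc=cv2.minAreaRect((X[:,:2]*1000).astype(np.float32));print('face rect',rc)
th=np.radians(rc[2]);ang=[rc[2],rc[2]-90]
a=min(ang,key=abs)
n=np.array([-k[0],-k[1],1]);n/=np.linalg.norm(n)
for yaw in (a,np.degrees(np.arctan2(k[1],k[0]))):
    y=np.radians(yaw);e=np.array([-np.sin(y),np.cos(y),0])
    s=np.cross(e,n);s/=np.linalg.norm(s)
    for nm,win in (('t0',(262,302,138,172)),('s0',(150,190,350,385))):
        Pc,Ic=cloud(load(nm));w=np.zeros((480,640),bool);w[win[0]:win[1],win[2]:win[3]]=1
        r,g,b=Ic[...,0],Ic[...,1],Ic[...,2]
        mm=w&(r-b>50)&(r-g<90)&(g-b>20)&(Pc[...,2]>.02);Q=Pc[mm]
        h=Q@n-k[2]*n[2]
        T=Q[(h>np.nanpercentile(h,97)-.008)]
        print('yaw',yaw,nm,len(Q),'h max',np.nanpercentile(h,97),'slope coords: s',np.nanpercentile(Q@s,[1,99]),'e',np.nanpercentile(Q@e,[1,50,99]),'| tab pts',len(T),np.nanmean(T,0),'e',np.nanpercentile(T@e,[2,50,98]),'s',np.nanpercentile(T@s,[2,50,98]))
E
```

```text
t: 18.18
tool_pos: [0.606, -0.2593, 0.201]
eef_rot: [0.489, 0.511, 0.488, -0.511]
force: [1.0, -0.2, 0.0]
gripper_width: 0.0171
plane [ 0.569   0.0896 -0.2251] 1853 slope 29.94413999920935
face rect ((452.294189453125, 287.3995361328125), (104.20680236816406, 179.0225830078125), 9.105026245117188)
yaw 9.105026245117188 t0 295 h max 0.044508917607740825 slope coords: s [0.4187 0.4502] e [0.2364 0.2524 0.2792] | tab pts 76 [0.4079 0.3252 0.0851] e [0.2509 0.2564 0.2632] s [0.4231 0.4364 0.447 ]
yaw 9.105026245117188 s0 171 h max 0.04198433890163107 slope coords: s [0.4168 0.4514] e [0.233  0.2503 0.2751] | tab pts 36 [0.4102 0.322  0.0825] e [0.2462 0.2526 0.2614] s [0.4207 0.4368 0.4477]
yaw 8.94491354605479 t0 295 h max 0.044508917607740825 slope coords: s [0.4181 0.4496] e [0.2377 0.2537 0.2805] | tab pts 76 [0.4079 0.3252 0.0851] e [0.2522 0.2577 0.2645] s [0.4225 0.4357 0.4464]
yaw 8.94491354605479 s0 171 h max 0.04198433890163107 slope coords: s [0.4162 0.4508] e [0.2343 0.2516 0.2764] | tab pts 36 [0.4102 0.322  0.0825] e [0.2475 0.2538 0.2626] s [0.4201 0.4362 0.4471]
```

```bash
cat >> h.py <<'E'
k=np.array([.569,.0896,-.2251]);nv=np.array([-k[0],-k[1],1]);nv/=np.linalg.norm(nv)
ya=np.radians(9.05);ev=np.array([-np.sin(ya),np.cos(ya),0]);sv=np.cross(ev,nv);sv/=np.linalg.norm(sv)
def slope(s,e,h): return s*sv+e*ev+nv*(h+k[2]*nv[2])
E
python3 - <<'E'
from h import *
O=slope(.435,.2560,.0435-.026);print('O',O,'center',slope(.435,.256,.024))
up=np.array([np.cos(ya),np.sin(ya),0])
G=O-.011*up+[0,0,.026];print('TCP grasp',G)
go(G[0],G[1],.20,-80.95);print(get_obs()['qpos'].round(2)); print('slope normal',nv)
E
```

```text
O [0.41952368 0.32588992 0.06326462] center [0.41631883 0.32538525 0.06889705]
TCP grasp [0.40866062 0.32415966 0.08926462]
shift cm [  0.06 -22.3  -57.42] turn 1.369 dist 61.59 yaw now -2.53
[ 0.87  0.65 -0.75  1.57  0.48  1.12 -0.03]
slope normal [-0.49305405 -0.07764085  0.86652732]
```

```bash
python3 -m creep '[0,-1.2,-3,0.1,0, 0,-3.4,-8.8,0.28,0, 0,-5.6,-14.4,0.46,0, 0,-7.8,-20,0.64,0, 0,-10,-25.7,0.82,0, 0,-12.2,-31.4,1.0,0, 0,-14.4,-37,1.18,0, 0,-16.6,-42.7,1.369,0]' 60; python3 - <<'E'
from h import *
go(.4087,.3242,.14,-80.95);print(get_obs()['qpos'].round(2))
E
```

```text
t: 19.18
tool_pos: [0.4616, 0.1684, 0.1997]
eef_rot: [0.065, 0.705, 0.065, -0.704]
force: [-0.2, -0.7, 0.4]
gripper_width: 0.043
shift cm [  5.96 -16.28   2.35] turn 0.027 dist 17.5 yaw now -79.42
[ 0.15  0.32 -0.65  1.99  0.24  0.91 -2.01]
```

```bash
python3 -m creep '[2,-5,0.8,0,0, 4,-10,1.5,0,0, 6,-14.5,2.1,0.01,0, 6,-16,2.35,0.01,0.2, 6,-16,2.35,0.01,0.2]'; python3 - <<'E'
from h import *
go(.4087,.3242,.0895,-80.95)
c=cap('top','t13');crop(c,110,220,260,320,5,'c4')
E
```

```text
t: 19.8
tool_pos: [0.4085, 0.3204, 0.1395]
eef_rot: [0.064, 0.704, 0.064, -0.704]
force: [0.1, 0.1, 0.2]
gripper_width: 0.0342
shift cm [ 5.   -0.37 -0.08] turn 0.024 dist 5.01 yaw now -79.55
```

View pics/c4.png

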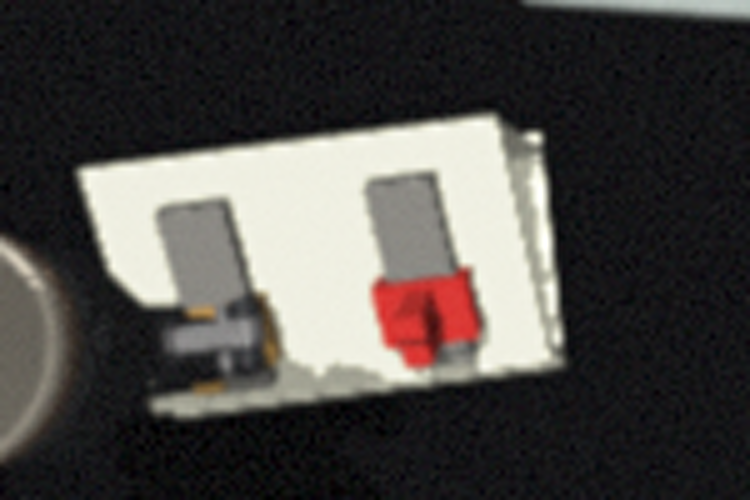

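The gripper at crop (215,340) is over the brass rider; the red one at (425,315) is well clear. I go down in steps with a correction of 4 mm.

```bash
python3 -m creep '[1.5,-0.37,-0.08,0.024,0.2, 3.2,-0.37,-0.08,0.024,0.2, 4.4,-0.37,-0.08,0.024,0.2, 4.9,-0.37,-0.08,0.024,0.2, 4.9,-0.37,-0.08,0.024,0.2]'; python3 - <<'E'
from h import *
go(.4087,.3242,.0895,-80.95)
E
```

```text
t: 20.48
tool_pos: [0.4086, 0.3232, 0.0898]
eef_rot: [-0.055, -0.705, -0.055, 0.705]
force: [-0.2, 0.5, 0.2]
gripper_width: 0.0342
shift cm [ 0.03 -0.1  -0.03] turn -0.002 dist 0.11 yaw now -81.05
```

```bash
python3 -m creep '[0,-0.1,0,0,0.4, 0,-0.1,0,0,0.8, 0,-0.1,0,0,1, 0,-0.1,0,0,1, 0,-0.1,0,0,1, 0,-0.1,0,0,1]' 60; python3 - <<'E'
from h import *
p,R=tool();print(R.T@nv, get_obs()['force'])
E
```

```text
t: 21.22
tool_pos: [0.4087, 0.325, 0.0908]
eef_rot: [0.055, 0.705, 0.055, -0.705]
force: [-1.0, -0.3, 6.1]
gripper_width: 0.0106
[-8.67003350e-01 -6.28707422e-04  4.98301913e-01] [-0.99866848 -0.25475307  6.12661236]
```

```bash
python3 -m creep '[-0.43,0,0.25,0,1, -0.87,0,0.5,0,1, -1.3,0,0.75,0,1, -2.1,0,1.2,0,1, -4,0,1.5,0,1, -6.5,0,1.5,0,1, -8,0,1.5,0,1, -8,0,1.5,0,1]' 60; python3 - <<'E'
from h import *
go(.5,.12,.15,-80.95); st()
c=cap('scene','s4');crop(c,300,60,460,180,5,'c5')
E
```

```text
t: 22.22
tool_pos: [0.3946, 0.3227, 0.1718]
eef_rot: [0.055, 0.706, 0.055, -0.704]
force: [0.3, -0.1, 0.1]
gripper_width: 0.0105
shift cm [ 2.18 21.66 -7.26] turn -0.002 dist 22.95 yaw now -81.07
tcp stand x 0.2467 lat -0.2364 z 0.1718 [ 0.3 -0.1  0.1]
```

View pics/c5.png

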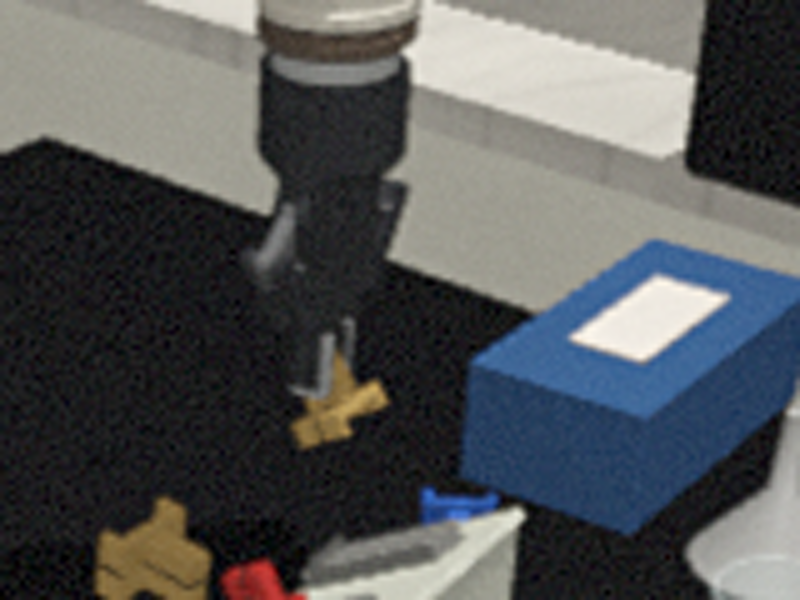

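The rider is held, tilted 30° (crop 340,400). The moves cannot tilt the tool, so I set it on the open bench at (0.50, 0.12), let it settle flat on its legs, and regrip it upright.

```bash
python3 -m creep '[0,3,-1,0,1, 0,8,-2.7,0,1, 0,13,-4.3,0,1, 0,18,-6,0,1, 0,21,-7,0,1, 2,21.7,-7.3,0,1, 6,21.7,-7.3,0,1, 9,21.7,-7.3,0,1]'; python3 - <<'E'
from h import *
go(.5,.12,.047,-80.95); st()
E
```

```text
t: 23.28
tool_pos: [0.4974, 0.12, 0.0772]
eef_rot: [-0.055, -0.704, -0.056, 0.706]
force: [0.7, 0.3, -1.2]
gripper_width: 0.0102
shift cm [ 3.02  0.05 -0.26] turn -0.0 dist 3.03 yaw now -80.97
tcp stand x 0.0488 lat -0.1247 z 0.0772 [ 0.7  0.3 -1.2]
```

```bash
python3 -m creep '[1,0,0,0,1, 2,0,0,0,1, 2.4,0,0,0,1, 2.7,0,0,0,1, 2.7,0,0,0,1]' 40; python3 -m creep '[0.1,0,0,0,1, 0.2,0,0,0,1, 0.3,0,0,0,1, 0.3,0,0,0,1]'
```

```text
t: 23.9
tool_pos: [0.5, 0.1191, 0.0536]
eef_rot: [0.055, 0.705, 0.055, -0.705]
force: [-0.1, -0.2, -1.2]
gripper_width: 0.0104
t: 24.4
tool_pos: [0.4995, 0.1191, 0.0501]
eef_rot: [-0.055, -0.705, -0.055, 0.705]
force: [0.9, -0.7, -0.2]
gripper_width: 0.0105
```

```bash
python3 -m creep '[0.1,0,0,0,1, 0.2,0,0,0,1, 0.3,0,0,0,1, 0.3,0,0,0,1]' 20;  python3 -m creep '[0.1,0,0,0,1, 0.2,0,0,0,1, 0.2,0,0,0,1]'
```

```text
t: 24.9
tool_pos: [0.4997, 0.1191, 0.0472]
eef_rot: [0.055, 0.705, 0.055, -0.705]
force: [-0.5, 0.5, 0.4]
gripper_width: 0.0104
t: 25.28
tool_pos: [0.4998, 0.1192, 0.0464]
eef_rot: [0.056, 0.705, 0.055, -0.705]
force: [-4.8, -1.1, 14.2]
gripper_width: 0.0108
```

```bash
python3 -m creep '[0,0,-0.3,0,1, 0.05,0,-0.6,0,1, 0.1,0,-0.9,0,1, 0.2,0,-1.2,0,1, 0.3,0,-1.5,0,1, 0.4,0,-1.8,0,1, 0.4,0,-1.8,0,1]' 20; python3 - <<'E'
from h import *
st();c=cap('scene','s5');crop(c,290,130,390,205,6,'c6')
E
```

```text
t: 26.15
tool_pos: [0.5165, 0.1218, 0.0425]
eef_rot: [-0.056, -0.704, -0.055, 0.706]
force: [-6.7, -1.8, 18.8]
gripper_width: 0.0106
tcp stand x 0.0514 lat -0.1057 z 0.0425 [-6.7 -1.8 18.8]
```

View pics/c6.png

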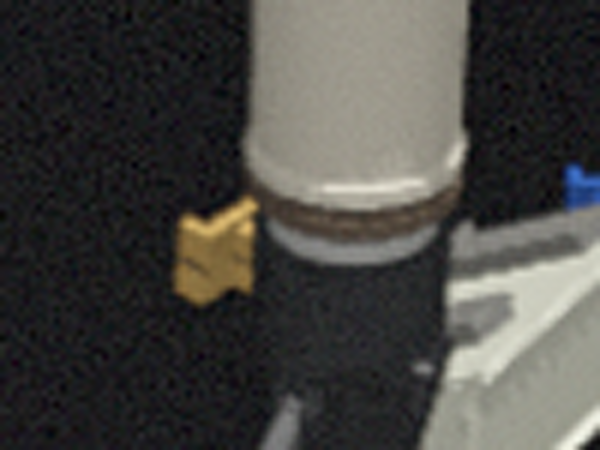

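That crop missed the rider: the wrist hides it and I framed too high (9 views used). The tool sank 4 mm while dragging, which fits the rider rotating flat. I relieve the press, open and check by depth.

```bash
python3 -m creep '[-0.1,0,0,0,1, -0.15,0,0,0,0.85, -0.15,0,0,0,0.7, -0.15,0,0,0,0.3, -0.15,0,0,0,0, -4,0,0,0,0, -9,0,0,0,0, -12,0,0,0,0]'; python3 - <<'E'
from h import *
c=cap('scene','s6');K=c['camera_matrix'];T=c['T']
w=np.linalg.inv(T)@[.516,.122,.03,1];print('px',K@w[:3]/w[2])
I=c['image'].astype(int)
ok=[(u,v) for v in range(150,260) for u in range(250,400) if I[v,u,0]-I[v,u,2]>50 and I[v,u,1]-I[v,u,2]>20 and c['depth'][v,u]>0]
X=np.array([T[:3,:3]@(np.array([(u-K[0,2])/K[0,0],(v-K[1,2])/K[1,1],1])*c['depth'][v,u])+T[:3,3] for u,v in ok])
X=X[(X[:,0]>.47)&(X[:,0]<.56)&(X[:,1]>.08)&(X[:,1]<.17)]
print(len(X),X.min(0),X.max(0),np.histogram(X[:,2],bins=np.arange(0,.06,.004)))
u,v=(K@w[:3]/w[2])[:2].astype(int);crop(c,u-50,v-45,u+50,v+30,6,'c7')
E
```

```text
t: 27.2
tool_pos: [0.5182, 0.1223, 0.1633]
eef_rot: [0.055, 0.706, 0.055, -0.704]
force: [1.4, 0.4, 0.7]
gripper_width: 0.0431
px [346.75454777 224.37327572   1.        ]
246 [ 0.4702618   0.09586206 -0.00447086] [0.53613656 0.16972105 0.04008128] (array([14, 20, 64, 29, 17, 12, 16, 14, 17, 30,  1,  0,  0,  0]), array([0.   , 0.004, 0.008, 0.012, 0.016, 0.02 , 0.024, 0.028, 0.032,
       0.036, 0.04 , 0.044, 0.048, 0.052, 0.056]))
```

View pics/c7.png

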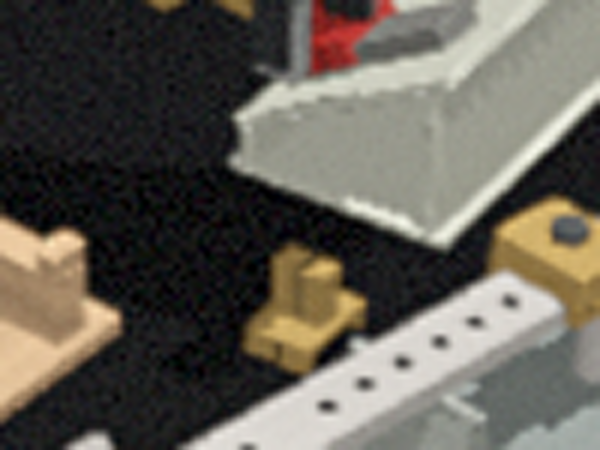

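The rider stands flat on its legs at crop (305,310), clear of the bar. Next, its exact place from the same picture.

```bash
python3 - <<'E'
from h import *
c=load('s6');K=c['camera_matrix'];T=c['T'];I=c['image'].astype(int)
# crisp mask; tab-top pixels by depth then intersected with plane z=.039 for the position
ok=[(u,v) for v in range(205,245) for u in range(325,375) if I[v,u,0]-I[v,u,2]>40 and I[v,u,1]-I[v,u,2]>15]
X=np.array([np.r_[px(c,u,v),u,v] for u,v in ok]);X=X[(X[:,0]>.47)&(X[:,0]<.57)&(X[:,1]>.08)&(X[:,1]<.17)]
t=X[X[:,2]>.035];A=np.array([px(c,u,v,.039)[:2] for u,v in t[:,3:]]);print('tab',len(A),A.mean(0),cv2.minAreaRect((A*1000).astype(np.float32)))
t=X[(X[:,2]<.016)&(X[:,2]>.009)];A=np.array([px(c,u,v,.013)[:2] for u,v in t[:,3:]]);print('plate',len(A),A.mean(0),cv2.minAreaRect((A*1000).astype(np.float32)))
st();print(tool()[0])
E
python3 -m creep '[-1,0,8,0,0, -1,0,14,0,0, -1,0,14,0,0]'; python3 - <<'E'
from h import *
c=cap('top','t14');I=c['image'].astype(int)
ok=[(u,v) for v in range(220,275) for u in range(215,275) if I[v,u,0]-I[v,u,2]>40 and I[v,u,1]-I[v,u,2]>15]
X=np.array([np.r_[px(c,u,v),u,v] for u,v in ok]);X=X[(X[:,0]>.46)&(X[:,0]<.57)&(X[:,1]>.07)&(X[:,1]<.18)]
for lo,hi,z in((.033,.05,.039),(.008,.018,.013)):
    t=X[(X[:,2]>lo)&(X[:,2]<hi)];A=np.array([px(c,u,v,z)[:2] for u,v in t[:,3:]])
    if len(A)>4: print('top cam',z,len(A),A.mean(0),cv2.minAreaRect((A*1000).astype(np.float32)))
E
```

```text
tab 38 [0.5192659  0.11743149] ((519.3745727539062, 117.04600524902344), (22.89478874206543, 15.636091232299805), 9.2092924118042)
plate 88 [0.52297498 0.1123093 ] ((519.923828125, 118.89436340332031), (30.899410247802734, 45.14901351928711), 6.779966831207275)
tcp stand x 0.0527 lat -0.1022 z 0.1666 [0.8 0.5 2.2]
[0.52012538 0.12297459 0.1665727 ]
t: 27.62
tool_pos: [0.3747, 0.0987, 0.1702]
eef_rot: [-0.056, -0.704, -0.054, 0.706]
force: [0.3, -0.2, -0.4]
gripper_width: 0.043
top cam 0.039 57 [0.51818012 0.1215732 ] ((517.3695678710938, 121.64153289794922), (22.92792320251465, 11.348905563354492), 2.6459271907806396)
top cam 0.013 166 [0.51711138 0.12065555] ((518.110107421875, 121.66584014892578), (30.33987045288086, 42.296043395996094), 7.976670742034912)
```

```bash
python3 - <<'E'
from h import *
c=load('t14');I=c['image'].astype(int);bar(c)
v,u=np.nonzero((I.min(-1)>150));k=(u>215)&(u<450)&(v>170)&(v<240)
P=[]
for a,b in zip(u[k],v[k]):
    z=.08
    for _ in range(4):
        q=px(c,a,b,z);s=(q[:2]-ED)@SD;z=.080-s*np.tan(np.radians(4.0))
    P.append([s,(q[:2]-ED)@[SD[1],-SD[0]],px(c,a,b)[2]-z])
P=np.array(P);P=P[(abs(P[:,1])<.03)&(abs(P[:,2])<.008)]
for s in np.arange(-.28,.16,.03):
    q=P[abs(P[:,0]-s)<.015,1]
    if len(q)>5: print('%.3f'%s,len(q),np.percentile(q,[2,98]).round(4),np.mean(np.percentile(q,[2,98])).round(4))
print('tail/nose',P[:,0].min(),P[:,0].max(),'residual z',np.median(P[:,2]))
go(.518,.1217,.10,-81.5)
E
```

```text
tail -0.2908 nose 0.1493 tail height 0.0967 pitch deg -3.92 lat tail 0.0043 mid 0.0012
-0.280 145 [-0.0136  0.0158] 0.0011
-0.250 196 [-0.0145  0.0159] 0.0007
-0.220 188 [-0.0143  0.0153] 0.0005
-0.190 194 [-0.0143  0.0158] 0.0007
-0.160 196 [-0.0151  0.0163] 0.0006
-0.130 215 [-0.0177  0.0231] 0.0027
-0.100 184 [-0.0144  0.0153] 0.0005
-0.070 193 [-0.015   0.0155] 0.0003
-0.040 178 [-0.0149  0.0147] -0.0001
-0.010 185 [-0.015  0.015] 0.0
0.020 178 [-0.0145  0.0154] 0.0004
0.050 182 [-0.0151  0.0154] 0.0001
0.080 10 [-0.0118  0.0101] -0.0008
0.110 113 [-0.0151  0.015 ] -0.0001
0.140 67 [-0.0156  0.0141] -0.0008
tail/nose -0.2867447524830258 0.1370421937189167 residual z -0.00012481436395358342
shift cm [  7.02  -0.04 -14.49] turn 0.009 dist 16.1 yaw now -81.01
```

```bash
python3 -m creep '[1,0,-5,0.009,0, 2,0,-11,0.009,0, 3,0,-14.5,0.009,0.2, 5,0,-14.5,0.009,0.2, 7,0,-14.5,0.009,0.2, 7,0,-14.5,0.009,0.2]'; python3 - <<'E'
from h import *
go(.518,.1217,.040,-81.5);st()
E
```

```text
t: 28.42
tool_pos: [0.5198, 0.1221, 0.099]
eef_rot: [-0.052, -0.703, -0.052, 0.707]
force: [0.6, -0.5, -0.2]
gripper_width: 0.0345
shift cm [5.9  0.01 0.16] turn -0.001 dist 5.9 yaw now -81.53
tcp stand x 0.0519 lat -0.1024 z 0.0990 [ 0.6 -0.5 -0.2]
```

```bash
python3 -m creep '[2,0,0.16,0,0.2, 4,0,0.16,0,0.2, 5.5,0,0.16,0,0.2, 5.9,0,0.16,0,0.2, 5.9,0,0.16,0,0.6, 5.9,0,0.16,0,1, 5.9,0,0.16,0,1, 5.9,0,0.16,0,1]' 50; python3 - <<'E'
from h import *
st();print(tool()[0])
E
```

```text
t: 29.42
tool_pos: [0.5211, 0.1224, 0.0425]
eef_rot: [0.052, 0.705, 0.052, -0.705]
force: [0.2, -0.3, 1.0]
gripper_width: 0.0106
tcp stand x 0.0522 lat -0.1012 z 0.0425 [ 0.2 -0.3  1. ]
[0.52105802 0.12243412 0.0425458 ]
```

```bash
python3 -m creep '[-1,0,0,0,1, -4,0,0,0,1, -8,0,0,0,1, -12,0,0,0,1, -13,0,0,0,1]'; python3 - <<'E'
from h import *
go(*(ED+.002*SD),.170,-2.7)
E
```

```text
t: 30.05
tool_pos: [0.5224, 0.1231, 0.1754]
eef_rot: [0.052, 0.707, 0.052, -0.703]
force: [-0.3, -0.3, -1.5]
gripper_width: 0.0108
shift cm [ 0.59  6.9  -8.84] turn -1.376 dist 11.23 yaw now -81.57
```

```bash
python3 -m creep '[0,0.6,-0.8,-0.1,1, 0,1.8,-2.3,-0.28,1, 0,2.8,-3.6,-0.46,1, 0,3.8,-4.8,-0.64,1, 0,4.8,-6.1,-0.82,1, 0,5.8,-7.4,-1.0,1, 0,6.5,-8.4,-1.18,1, 0,6.9,-8.84,-1.3,1]';python3 -m creep '[0,0,0,-0.076,1, 0,0,0,-0.076,1, 0,0,0,-0.076,1]'; python3 - <<'E'
from h import *
go(*(ED+.002*SD),.135,-2.7)
E
```

```text
t: 31.05
tool_pos: [0.6182, 0.0662, 0.1711]
eef_rot: [-0.469, -0.529, -0.469, 0.53]
force: [-0.1, 0.8, -0.7]
gripper_width: 0.0109
t: 31.42
tool_pos: [0.6179, 0.0671, 0.1717]
eef_rot: [-0.487, -0.512, -0.488, 0.512]
force: [1.0, -0.9, -1.4]
gripper_width: 0.011
shift cm [ 3.67  0.21 -0.08] turn -0.002 dist 3.68 yaw now -2.8
```

```bash
python3 -m creep '[1,0.2,-0.08,0,1, 2.5,0.2,-0.08,0,1, 3.7,0.2,-0.08,0,1, 3.7,0.2,-0.08,0,1, 3.7,0.2,-0.08,0,1]'; python3 - <<'E'
from h import *
st()
c=cap('scene','s7');K=c['camera_matrix'];T=c['T'];I=c['image'].astype(int)
w=np.linalg.inv(T)@[*ED,.105,1];u0,v0=(K@w[:3]/w[2])[:2].astype(int);print(u0,v0)
crop(c,u0-50,v0-40,u0+50,v0+35,6,'c8')
ok=[(u,v) for v in range(v0-30,v0+40) for u in range(u0-40,u0+40) if I[v,u,0]-I[v,u,2]>40 and I[v,u,1]-I[v,u,2]>15]
X=np.array([np.r_[px(c,u,v),u,v] for u,v in ok]);s=(X[:,:2]-ED)@SD;l=(X[:,:2]-ED)@[SD[1],-SD[0]]
k=(abs(s)<.04)&(abs(l)<.04);X,s,l=X[k],s[k],l[k]
print(len(X),'s',np.percentile(s,[2,98]),'l',np.percentile(l,[2,98]),'z',np.percentile(X[:,2],[2,98]))
zp=np.percentile(X[:,2],98)
E
```

```text
t: 32.05
tool_pos: [0.6204, 0.068, 0.1352]
eef_rot: [0.488, 0.512, 0.488, -0.512]
force: [0.5, 0.4, -0.4]
gripper_width: 0.0107
tcp stand x 0.0023 lat 0.0004 z 0.1352 [ 0.5  0.4 -0.4]
366 228
231 s [-0.01739746  0.0092369 ] l [-0.02069234  0.02198607] z [0.09420493 0.13154087]
```

View pics/c8.png

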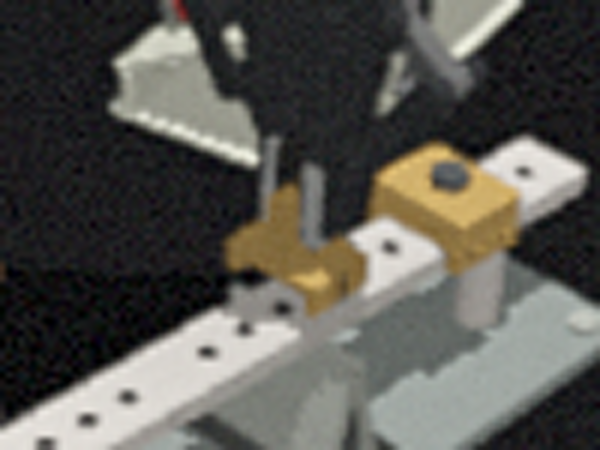

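The rider hangs upright over the bar, legs straddling it (crop 295,250). By camera its centre is about 2.4 mm before the edge, so I shift it 5 mm forward and lower it.

```bash
python3 -m creep '[0,-0.04,-0.5,0,1, 0.4,-0.04,-0.5,0,1, 0.8,-0.04,-0.5,0,1, 1.2,-0.04,-0.5,0,1, 1.5,-0.04,-0.5,0,1, 1.7,-0.04,-0.5,0,1, 1.7,-0.04,-0.5,0,1]'; cat >> h.py <<'E'
def rid(tag):
    st();c=cap('scene',tag);I=c['image'].astype(int)
    ok=[(u,v) for v in range(198,268) for u in range(326,406) if I[v,u,0]-I[v,u,2]>40 and I[v,u,1]-I[v,u,2]>15]
    X=np.array([px(c,u,v) for u,v in ok]);s=(X[:,:2]-ED)@SD;l=(X[:,:2]-ED)@[SD[1],-SD[0]]
    k=(abs(s)<.033)&(abs(l)<.04);X,s,l=X[k],s[k],l[k]
    print(len(X),'s',np.percentile(s,[2,98]),'l',np.percentile(l,[2,98]),'z',np.percentile(X[:,2],[2,98]),'tab s',np.percentile(s[X[:,2]>X[:,2].max()-.01],[5,95]))
E
python3 - <<'E'
from h import *
rid('s8')
E
```

```text
t: 32.98
tool_pos: [0.6201, 0.0728, 0.118]
eef_rot: [-0.488, -0.512, -0.488, 0.512]
force: [0.0, -0.1, -0.9]
gripper_width: 0.0108
tcp stand x 0.0070 lat -0.0001 z 0.1180 [ 0.  -0.1 -0.9]
231 s [-0.01254371  0.01561432] l [-0.02074208  0.03586993] z [0.07725655 0.14346445] tab s [-0.00148194  0.01351096]
```

```bash
python3 -m creep '[0.1,0,0,0,1, 0.1,0,0,0,1, 0.1,0,0,0,1]'; python3 - <<'E'
from h import *
st();bar(cap('top','t15'));st()
E
python3 -m creep '[0.06,0,0,0,1, 0.06,0,0,0,1, 0.06,0,0,0,1]'; python3 - <<'E'
from h import *
st();bar(cap('top','t16'));st()
E
```

```text
t: 33.4
tool_pos: [0.6202, 0.0729, 0.1172]
eef_rot: [0.488, 0.512, 0.488, -0.512]
force: [0.0, -0.3, -1.1]
gripper_width: 0.0107
tcp stand x 0.0071 lat 0.0000 z 0.1172 [ 0.  -0.3 -1.1]
tail -0.2908 nose 0.1493 tail height 0.0965 pitch deg 18.43 lat tail 0.0040 mid -0.0001
tcp stand x 0.0071 lat 0.0000 z 0.1172 [ 0.9  0.4 -0.4]
t: 33.83
tool_pos: [0.6202, 0.0729, 0.1166]
eef_rot: [0.488, 0.512, 0.488, -0.512]
force: [0.8, 0.0, -1.2]
gripper_width: 0.0106
tcp stand x 0.0071 lat -0.0000 z 0.1166 [ 0.8  0.  -1.2]
tail -0.2908 nose 0.1493 tail height 0.0966 pitch deg 18.57 lat tail 0.0040 mid -0.0001
tcp stand x 0.0071 lat -0.0000 z 0.1166 [ 0.3 -0.1 -0.8]
```

```bash
python3 -m creep '[0.06,0,0,0,1, 0.06,0,0,0,1, 0.06,0,0,0,1]'; python3 - <<'E'
from h import *
bar(cap('top','t17'));st()
E
python3 -m creep '[0.06,0,0,0,1, 0.06,0,0,0,1, 0.06,0,0,0,1]'; python3 - <<'E'
from h import *
bar(cap('top','t18'));st()
E
```

```text
t: 34.25
tool_pos: [0.6202, 0.0729, 0.116]
eef_rot: [0.488, 0.512, 0.488, -0.512]
force: [0.2, 1.1, -0.8]
gripper_width: 0.0108
tail -0.2908 nose 0.1493 tail height 0.0966 pitch deg 18.51 lat tail 0.0040 mid -0.0001
tcp stand x 0.0071 lat -0.0000 z 0.1160 [ 0.3  0.1 -0.2]
t: 34.67
tool_pos: [0.6202, 0.0728, 0.1154]
eef_rot: [-0.488, -0.512, -0.488, 0.512]
force: [-0.4, 0.5, -0.3]
gripper_width: 0.0108
tail -0.2908 nose 0.1493 tail height 0.0966 pitch deg 18.65 lat tail 0.0040 mid -0.0001
tcp stand x 0.0071 lat -0.0000 z 0.1154 [ 0.2  0.2 -0.8]
```

```bash
python3 -m creep '[0.05,0,0,0,1, 0.05,0,0,0,1, 0.05,0,0,0,1]'; python3 - <<'E'
from h import *
bar(cap('top','t19'));st()
E
python3 -m creep '[0.05,0,0,0,1, 0.05,0,0,0,1, 0.05,0,0,0,1]'; python3 - <<'E'
from h import *
bar(cap('top','t20'));rid('s9')
E
```

```text
t: 35.1
tool_pos: [0.6202, 0.0727, 0.115]
eef_rot: [-0.488, -0.512, -0.488, 0.512]
force: [-0.3, 0.2, 0.8]
gripper_width: 0.0111
tail -0.2902 nose 0.1500 tail height 0.0918 pitch deg 16.90 lat tail 0.0032 mid -0.0001
tcp stand x 0.0070 lat 0.0001 z 0.1150 [-1.  -0.6  0.8]
t: 35.52
tool_pos: [0.6203, 0.0726, 0.1145]
eef_rot: [-0.488, -0.512, -0.488, 0.512]
force: [-1.5, -1.6, 2.2]
gripper_width: 0.0109
tail -0.2885 nose 0.1515 tail height 0.0814 pitch deg 14.37 lat tail 0.0007 mid -0.0001
tcp stand x 0.0068 lat 0.0001 z 0.1144 [ 0.7 -1.9  3. ]
222 s [-0.01343346  0.01475755] l [-0.02011481  0.02152805] z [0.07335407 0.11142575] tab s [0.00035774 0.01571938]
```

```bash
python3 -m creep '[-0.05,0,0,0,1, -0.09,0,0,0,1, -0.09,0,0,0,1, -0.09,0,0,0,1]'; python3 - <<'E'
from h import *
bar(cap('top','t21'));rid('s10')
E
```

```text
t: 36.12
tool_pos: [0.6201, 0.0732, 0.1152]
eef_rot: [0.488, 0.512, 0.488, -0.512]
force: [0.5, 1.0, -1.0]
gripper_width: 0.0108
tail -0.2908 nose 0.1493 tail height 0.0963 pitch deg 18.57 lat tail 0.0041 mid -0.0001
tcp stand x 0.0074 lat -0.0001 z 0.1153 [-0.5  1.  -1.2]
225 s [-0.01212881  0.01515572] l [-0.02050304  0.03594751] z [0.07402002 0.14017911] tab s [0.00698741 0.01418272]
```

The bar came back onto the stop in the same place. The rider now just clears or touches it, so I release gently.

```bash
python3 -m creep '[0,0,0,0,1, 0,0,0,0,0.8, 0,0,0,0,0.7, 0,0,0,0,0.6, 0,0,0,0,0.45, 0,0,0,0,0.3, 0,0,0,0,0.3, 0,0,0,0,0.3]' 20; python3 - <<'E'
from h import *
bar(cap('top','t22'));rid('s11')
E
```

```text
t: 37.22
tool_pos: [0.6202, 0.0729, 0.1153]
eef_rot: [0.488, 0.512, 0.488, -0.512]
force: [0.0, -0.6, 0.0]
gripper_width: 0.03
tail -0.2908 nose 0.1493 tail height 0.0966 pitch deg 18.49 lat tail 0.0040 mid -0.0001
tcp stand x 0.0071 lat -0.0001 z 0.1153 [-0.5  0.2  0.5]
239 s [-0.01204221  0.01484515] l [-0.02116758  0.02095184] z [0.07292992 0.10978722] tab s [-0.00767124  0.01134085]
```

Bar still on the stop, rider sitting. I back straight up and away, then check.

```bash
python3 -m creep '[-1,0,0,0,0.3, -3,0,0,0,0.3, -6,0,0,0,0, -11,0,0,0,0, -15,0,8,0,0, -15,0,14,0,0, -15,0,20,0,0, -15,0,20,0,0]'; python3 - <<'E'
from h import *
c=cap('top','t23');bar(c);rid('s12')
I=c['image'].astype(int)
ok=[(u,v) for v in range(180,235) for u in range(255,300) if I[v,u,0]-I[v,u,2]>40 and I[v,u,1]-I[v,u,2]>15]
X=np.array([np.r_[px(c,u,v),u,v] for u,v in ok])
for lo,hi,z in((.103,.125,.111),(.075,.092,.085)):
    t=X[(X[:,2]>lo)&(X[:,2]<hi)];A=np.array([px(c,u,v,z)[:2] for u,v in t[:,3:]])
    A=np.c_[(A-ED)@SD,(A-ED)@[SD[1],-SD[0]]]
    print('top cam',z,len(A),A.mean(0),cv2.minAreaRect((A*1000).astype(np.float32)))
s=load('s12');a=s['image'][198:258,326:406,::-1];b=c['image'][180:235,240:313,::-1]
A=cv2.resize(a,(480,360),interpolation=cv2.INTER_CUBIC);B=cv2.resize(b,(478,360),interpolation=cv2.INTER_CUBIC)
cv2.imwrite('pics/c9.png',cv2.resize(np.hstack([A,B]),(798,300)))
E
```

```text
t: 38.33
tool_pos: [0.6104, -0.1332, 0.2667]
eef_rot: [-0.487, -0.513, -0.485, 0.514]
force: [0.1, 0.2, 0.1]
gripper_width: 0.0425
tail -0.3811 nose 0.1493 tail height 0.6748 pitch deg -53.87 lat tail 0.0046 mid 0.0012
tcp stand x -0.2000 lat -0.0006 z 0.2664 [-0.2 -1.4  0.2]
283 s [-0.01245639  0.01604069] l [-0.02077537  0.02099575] z [0.0738605  0.10972928] tab s [-0.00779211  0.01493046]
top cam 0.111 74 [ 0.00499727 -0.00042079] ((5.161888122558594, -0.6062712669372559), (13.09696102142334, 23.581544876098633), 85.90855407714844)
top cam 0.085 194 [ 0.00306897 -0.00304023] ((4.921171188354492, -0.5500602722167969), (32.548038482666016, 43.91847610473633), 1.5038390159606934)
```

View pics/c9.png

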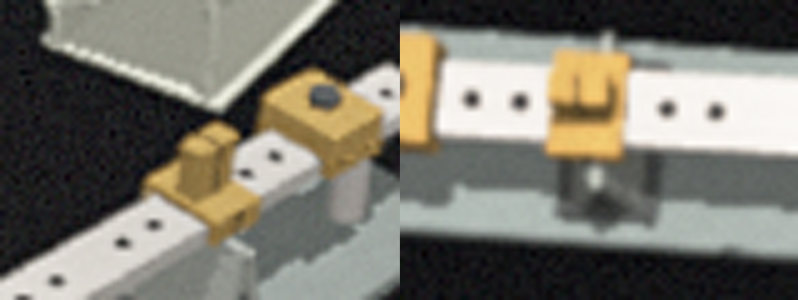

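Rider flat astride the bar, plate square across it, both views. The cameras disagree on its offset (scene about +3 mm, top about +5 mm; limit 7), so I pin down the edge line itself in the first top picture.

```bash
python3 - <<'E'
from h import *
c=load('t0');g=cv2.cvtColor(c['image'],cv2.COLOR_RGB2GRAY).astype(int)
for v in range(186,222,4): print(v,g[v,268:292])
for u,v in((277.8,186),(276.4,211)):
    q=px(c,u,v,.07);print(q,(q[:2]-ED)@SD,(q[:2]-ED)@[SD[1],-SD[0]])
s=load('s0');K=s['camera_matrix'];T=s['T']
# knife edge ends in scene crop c1: (382,382) and (463,437), scale 4 from (260,140)
for a,b in((380,382),(464,436)):
    q=px(s,260+a/4,140+b/4,.07);print('scene',q,(q[:2]-ED)@SD,(q[:2]-ED)@[SD[1],-SD[0]])
# rider edges in final pictures: scene c9 scale 6*(399/480)
c=load('t23');I=c['image'].astype(int)
for v in range(188,212,3): 
    r=(I[v,:,0]-I[v,:,2]>40);uu=[u for u in range(262,300) if r[u]];a,b=uu[0]-.5,uu[-1]+.5
    z=.085;print(v,a,b,[round(float((px(c,w,v,z)[:2]-ED)@SD),4) for w in(a,b)])
E
```

```text
186 [ 86  89  96  91  64  60  61  55  78 125 142  82  31  16  15  23  31  18
  18  24  19  24  12  17]
190 [186 185 173 148 143 143 142 125 153 204 192 141 118 127 150 159 175 176
 173 175 177 180 181 185]
194 [188 178 153 117 105 106 109 124 173 208 163 111 111 120 118 117 116 116
 107 106 105 122 171 185]
198 [188 174 132 111 107 106 113 144 196 208 156 118 119 116 118 116 121 115
 108 107 110 129 177 183]
202 [186 162 125 105 109 107 111 150 204 193 144 120 117 116 119 115 115 113
 108 111 130 174 186 188]
206 [182 151 119 109 110 112 124 175 212 169 123 118 118 117 114 115 114 106
 108 115 139 177 185 186]
210 [173 127 106 109 111 116 150 203 205 151 119 118 117 114 116 119 118 108
 104 118 151 180 184 187]
214 [168 124 108 105 109 100 110 144 132 106 107 111 116 117 118 118 116 109
 109 129 180 190 188 189]
218 [147 111 102 102  95  76  57  56  55  56  55  59  66  78  86 106 108 106
 114 143 180 184 188 182]
[0.6525881 0.064529  0.07     ] 0.00017508404317539148 0.03271159290957556
[0.59558533 0.06541723 0.07      ] -0.00145709893845319 -0.024273434395578948
scene [0.59113764 0.06398678 0.07      ] -0.003082704801112057 -0.028653449484503688
scene [0.65468161 0.05987777 0.07      ] -0.004378956744347566 0.03500859193757144Traceback (most recent call last):
  File "<stdin>", line 13, in <module>
IndexError: list index out of range
```

The edge line is within 0.5 mm of where I placed it, so the rider stands about 4.5–5.5 mm past it. That is within the 7 mm limit but not "right above". There is ample time, so I regrip it, lift it 1.5 mm, and set it back 4 mm.

```bash
python3 -m creep '[0,0,-6,0,0.3, 0,0,-12,0,0.3, 0,0,-18,0,0.3, 0,0,-20,0,0.3, 0,0,-20,0,0.3, 2,0,-20,0,0.3, 4,0,-20,0,0.3, 4,0,-20,0,0.3]'; python3 - <<'E'
from h import *
st();go(*(ED+.0070*SD),.1153,-2.7)
E
```

```text
t: 39.42
tool_pos: [0.6186, 0.0704, 0.222]
eef_rot: [-0.486, -0.511, -0.488, 0.514]
force: [0.3, 0.2, 0.8]
gripper_width: 0.03
tcp stand x 0.0045 lat -0.0015 z 0.2220 [0.3 0.2 0.8]
shift cm [10.66  0.21 -0.26] turn -0.003 dist 10.67 yaw now -2.87
```

```bash
python3 -m creep '[2,0,0,0,0.3, 5,0,0,0,0.3, 7,0,0,0,0.3, 7,0,0,0,0.3]'; python3 - <<'E'
from h import *
st();go(*(ED+.0060*SD),.1155,-2.7)
E
```

```text
t: 39.92
tool_pos: [0.6189, 0.0725, 0.1533]
eef_rot: [-0.487, -0.511, -0.489, 0.513]
force: [-0.6, -0.3, 0.3]
gripper_width: 0.03
tcp stand x 0.0066 lat -0.0012 z 0.1533 [-0.6 -0.3  0.3]
shift cm [3.77 0.14 0.06] turn -0.0 dist 3.78 yaw now -2.72
```

```bash
python3 -m creep '[1.5,0.1,0,0,0.3, 3,0.1,0,0,0.3, 3.7,0.1,0,0,0.3, 3.75,0.1,0,0,0.3, 3.75,0.1,0,0,0.3]'; python3 - <<'E'
from h import *
st();bar(cap('top','t24'))
E
```

```text
t: 40.55
tool_pos: [0.6214, 0.073, 0.1181]
eef_rot: [0.488, 0.512, 0.488, -0.512]
force: [0.5, -0.1, 0.5]
gripper_width: 0.0302
tcp stand x 0.0073 lat 0.0012 z 0.1181 [ 0.5 -0.1  0.5]
tail -0.2908 nose 0.1493 tail height 0.0966 pitch deg 16.52 lat tail 0.0039 mid -0.0001
```

```bash
python3 -m creep '[0.2,-0.12,0,0,0.3, 0.2,-0.12,0,0,0.3, 0.2,-0.12,0,0,0.5, 0.2,-0.12,0,0,0.7, 0.2,-0.12,0,0,1, 0.2,-0.12,0,0,1, 0.2,-0.12,0,0,1]' 20; python3 - <<'E'
from h import *
st();bar(cap('top','t25'))
E
```

```text
t: 41.48
tool_pos: [0.6201, 0.0729, 0.1159]
eef_rot: [0.488, 0.512, 0.488, -0.512]
force: [-0.0, 0.0, 1.0]
gripper_width: 0.0114
tcp stand x 0.0071 lat -0.0001 z 0.1159 [-0.  0.  1.]
tail -0.2908 nose 0.1493 tail height 0.0966 pitch deg 18.38 lat tail 0.0040 mid -0.0001
```

```bash
python3 -m creep '[-0.08,0,0,0,1, -0.15,0,0,0,1, -0.15,0,0.2,0,1, -0.15,0,0.4,0,1, -0.15,0,0.4,0,1, -0.08,0,0.4,0,1, -0.04,0,0.4,0,1, -0.04,0,0.4,0,1]' 30; python3 - <<'E'
from h import *
st();bar(cap('top','t26'))
E
```

```text
t: 42.52
tool_pos: [0.6198, 0.0689, 0.1162]
eef_rot: [-0.488, -0.512, -0.488, 0.512]
force: [-0.3, -0.9, 0.3]
gripper_width: 0.0114
tcp stand x 0.0031 lat -0.0003 z 0.1162 [-0.3 -0.9  0.3]
tail -0.2908 nose 0.1493 tail height 0.0965 pitch deg 11.86 lat tail 0.0037 mid -0.0001
```

The bar is still on the stop and unmoved (nose 0.1493). Release, straight up, then clear of the view.

```bash
python3 -m creep '[0,0,0,0,1, 0,0,0,0,0.8, 0,0,0,0,0.7, 0,0,0,0,0.6, 0,0,0,0,0.45, 0,0,0,0,0.3, 0,0,0,0,0.3, 0,0,0,0,0.3]' 20; python3 -m creep '[-1,0,0,0,0.3, -3,0,0,0,0.3, -6,0,0,0,0, -11,0,0,0,0, -15,0,6,0,0, -15,0,12,0,0, -15,0,18,0,0, -15,0,20,0,0]'; python3 - <<'E'
from h import *
c=cap('top','t27');I=c['image'].astype(int);rid('s13')
ok=[(u,v) for v in range(180,235) for u in range(255,300) if I[v,u,0]-I[v,u,2]>40 and I[v,u,1]-I[v,u,2]>15]
X=np.array([np.r_[px(c,u,v),u,v] for u,v in ok])
for lo,hi,z in((.103,.125,.111),(.075,.092,.085)):
    t=X[(X[:,2]>lo)&(X[:,2]<hi)];A=np.array([px(c,u,v,z)[:2] for u,v in t[:,3:]])
    A=np.c_[(A-ED)@SD,(A-ED)@[SD[1],-SD[0]]]
    print('top cam',z,len(A),A.mean(0),cv2.minAreaRect((A*1000).astype(np.float32)))
d=c['depth'];m=[(u,v) for v in range(190,215) for u in range(355,410) if I[v,u].min()>150]
Q=np.array([px(c,u,v) for u,v in m]);Q=Q[(Q[:,2]>.07)&(Q[:,2]<.13)];print('tail z',np.median(Q,0));
s=load('s13');A=cv2.resize(s['image'][198:258,326:406,::-1],(480,360),interpolation=cv2.INTER_CUBIC);B=cv2.resize(c['image'][180:235,240:313,::-1],(478,360),interpolation=cv2.INTER_CUBIC)
cv2.imwrite('pics/c10.png',cv2.resize(np.hstack([A,B]),(798,300)))
E
```

```text
t: 43.58
tool_pos: [0.6198, 0.0689, 0.1162]
eef_rot: [0.488, 0.512, 0.488, -0.512]
force: [0.1, 0.3, -0.2]
gripper_width: 0.0299
t: 44.58
tool_pos: [0.6099, -0.1369, 0.2675]
eef_rot: [-0.487, -0.513, -0.485, 0.514]
force: [-0.6, 0.5, 0.2]
gripper_width: 0.0428
tcp stand x -0.2047 lat -0.0010 z 0.2671 [ 1.  -2.1 -0.1]
281 s [-0.01627834  0.012799  ] l [-0.01962135  0.02094003] z [0.07396967 0.11052922] tab s [-0.01141216  0.01109897]
top cam 0.111 70 [ 0.00149139 -0.00053521] ((0.9185123443603516, -0.3027205467224121), (13.096918106079102, 23.551767349243164), 85.90855407714844)
top cam 0.085 191 [-0.0009668  -0.00289218] ((1.3562660217285156, -0.8337783813476562), (32.77722930908203, 43.311214447021484), 0.7880846261978149)
tail z [ 0.61245285 -0.19474934  0.09732227]
```

The viewer's limit is reached, but the numbers suffice: rider about +1 mm from the edge, tab top at 0.1105 m (flat on the bar), bar tail still raised. Handing in.

```bash
python3 -m creep '[-15,0,20,0,0, -15,0,20,0,0]' >/dev/null; python3 -c "
from h import *
st(); print(hand_in())"
```

```text
tcp stand x -0.2939 lat -0.0008 z 0.3430 [ 0.7 -0.1  0. ]
the job is handed in; nothing more can be done
None
```

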